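Empty the tester's tilt-out specimen hopper

TASK

Take the tester's blue tilt-out hopper by its yellow cross bar, pull it forward all the way to its stop so that the three orange test rods roll out into the grey tray, then swing the empty hopper fully back home and let go. Leave the bottle, the jar and the wrench where they are.

Things in the scene. Friction and masses are not known exactly. Their poses are not given: they have to be found in the camera images.
- tester: white flexing tester fixed to the bench: two stepped end housings with the blue hopper between. Origin on the bench top below the middle of the pivot axis; -x is its front (towards the robot), y along the pivot, z up. Housings: |y| 100 to 136 mm; x -50 to 160 mm up to z 160 mm, x 20 to 160 up to z 300, x 60 to 160 up to z 390
- clamp_shaft (a point): middle of the steel clamp shaft, 24 mm in diameter, along the tester's y at x 85, z 355 mm of the tester; clamps on it within 20 mm of its axis below, levers up and back. It is 85 mm above and 35 mm behind the cross bar at home, so a gripper coming straight down on the bar hits it: lean the tool 25 to 45 degrees, gripper body to the front, fingertips down and to the back
- pivot (a point): middle of the hopper's pivot axis, which runs along the tester's y, 120 mm above the tester's origin. At home, relative to it: flat hopper floor at z 0 from x 35 to 125 mm; spout rises forward from there at 30 degrees to the lip; back wall at x 125 to 129 mm, back and side walls up to z 100 mm. Hopper 158 mm wide outside, 150 mm inside, open above and in front
- spout_lip (a point): middle of the hopper's front lip; at home 70 mm in front of (-x) and 61 mm above the pivot, at the stop 81 mm in front of and 45 mm below it, over the tray, the spout then sloping down 40 degrees
- hopper (a joint): tilt of the hopper about the pivot: 0 = home (as at the start), 1.22 rad = forward stop; grows as its top comes forward (-x, to the front) and down. Its weight keeps it home when near home and at the stop when near the stop; damped, moves with less than 8 N at the bar
- cross_bar: yellow round bar, 12 mm in diameter, 88 mm free length along the tester's y, between two black end collars (40 mm in diameter, 32 mm long) on the hopper's side arms; origin at its middle. From the pivot: at home 50 mm behind (+x) and 150 mm above, at the stop 124 mm in front and 98 mm above; swings on a 158 mm radius, turns freely on its own axis. At home, 75 mm clear behind it to the back wall, 120 mm below to the rods
- tray: grey open tray, loose, 190 mm (x) by 220 mm (y), 55 mm high, walls 4 mm, standing on the bench in front of the tester under where the spout comes down; origin at the centre of its underside
- rod0: orange plastic test rod, cylinder 28 mm in diameter and 120 mm long; origin at its centre, its own y axis along its length. At the start it lies in the hopper, parallel to the tester's y
- rod1: orange plastic test rod, cylinder 28 mm in diameter and 120 mm long; origin at its centre, its own y axis along its length. At the start it lies in the hopper, parallel to the tester's y
- rod2: orange plastic test rod, cylinder 28 mm in diameter and 120 mm long; origin at its centre, its own y axis along its length. At the start it lies in the hopper, parallel to the tester's y
- bottle: bystander: amber bottle, 60 mm in diameter, 150 mm high, upright on the bench; origin at the centre of its underside
- jar: bystander: white jar with a blue cap, 70 mm in diameter, 90 mm high, upright on the bench; origin at the centre of its underside
- wrench: bystander: steel wrench 170 mm long lying flat on the bench; origin under its middle, lying along its x
Things that resemble listed ones, but are neither listed nor needed, are in the scene too. What is shaped like the rod0 but green or red is not meant.

How it is judged:
On the way, in this order (a step that is already met when the one before it is completed fails the run):
1. the fingers are on the cross bar while the hopper is still at or near home (contact force between the fingers and cross_bar above 0.5 N and value of joint hopper below 0.3 rad), for 0.1 s.
2. the hopper is pulled forward to its stop (value of joint hopper above 1.15 rad), for 0.2 s.
At the end, for the whole second after the job is handed in: All three rods lie at rest in the tray (centres within its walls: 90 mm in x and 105 mm in y of its centre, and under 60 mm above its underside), and the hopper is back home (under 0.08 rad) and at rest (x of rod0 in the frame of tray between -0.09 and 0.09 m and y of rod0 in the frame of tray between -0.105 and 0.105 m and z of each of rod0, rod1, rod2 in the frame of tray below 0.06 m and linear speed of each of rod0, rod1, rod2 below 0.05 m/s and x of rod1 in the frame of tray between -0.09 and 0.09 m and y of rod1 in the frame of tray between -0.105 and 0.105 m and x of rod2 in the frame of tray between -0.09 and 0.09 m and y of rod2 in the frame of tray between -0.105 and 0.105 m and value of joint hopper below 0.08 rad and velocity of joint hopper between -0.1 and 0.1 rad/s); the robot touches nothing.
It fails at once if the bottle is shifted more than 25 mm or knocked over (distance of bottle from where it was at the start of the episode above 0.025 m or angle between bottle's own z axis and vertical above 0.5 rad).
It fails at once if the jar is shifted more than 25 mm or knocked over (distance of jar from where it was at the start of the episode above 0.025 m or angle between jar's own z axis and vertical above 0.5 rad).
It fails at once if the wrench is shifted more than 25 mm (distance of wrench from where it was at the start of the episode above 0.025 m).
It also fails if it takes over 56 s, if anything falls off the work surface, if the arm or the gripper's body presses on something with over 40 N, if the wrist force passes 120 N, or if a joint passes its speed limit or range.

ROBOT

A 6-joint arm with a two-finger parallel gripper is mounted at the origin on the work surface. World frame = base frame: x ahead of the robot, y to its left, z up, the work surface at z = 0. Lengths are in m, angles in rad, forces in N, time in s.
With the tool pointing down it reaches from about 0.35 to 0.85 m from the base axis. Payload 8.1 kg.
Tool frame: the origin (TCP) lies midway between the tips of the shut fingers; the grasp point (between the pads) lies 19 mm behind it (robot.grip_point_offset is the distance from the TCP to the grasp point, in m); z points along the fingers, y is the line along which they close (so a half turn about z gives the same grasp; the last joint's range is limited). The gripper opens to 93 mm and grips with 3 to 60 N. Pads are 15 mm wide; open, the fingers measure 128 mm over their backs; the gripper's body (75 mm by 188 mm) begins 65 mm behind the grasp point.
Start: joints at [-1.318, 0.13, 1.488, -0, 1.523, -0.085], TCP at [0.199, -0.566, 0.219] pointing down, gripper open.
Joint ranges: [-2.96, 2.96], [-0.89, 2.26], [0.02, 2.5], [-1.34, 4.48], [0, 2.73], [-2.66, 2.66]. Speed limits (rad/s): [2.39, 2.39, 2.79, 3.14, 3.14, 3.14].

INTERFACE

Orientations are given as a rotation vector (axis times angle).
In Python, from plant import robot, read_camera, job gives the robot as it stands.
- The arm moves only by the shell command python3 -m inch 'ROWS' [FORCE]. ROWS is JSON, one flat list of numbers, 5 for each row, row after row: the shift along the world's x, y, z in mm, then the turn about the world's z in degrees, then the opening in per cent of the stroke, from 0 (shut) to 100 (fully open). In form: [dx, dy, dz, yaw, hand, dx, dy, dz, yaw, hand, ...]. A call has 1 to 10 rows; each row is the pose to reach, as a shift and turn from the pose commanded when the call began; what a row does not reach only later rows make up. A row lasts 1/12 s, in which the tool goes at most 41.7 mm and 7.16 degrees, less where a joint would pass 70% of its speed; a pose out of reach is approached as far as the arm can. A call with a gripper value outside its range is refused whole. The fingers move at their own pace and stop on an object; FORCE is the grip in N (left out, the last holds). Time passes only in rows, so rows that repeat a pose let the fingers close. It gives the time, the measured TCP pose, the force, the opening and the grip force at its end, in the units of the state.
- robot.read_state(): the state, without advancing time (a new reading comes with each control period).
- read_camera(name): name is "side" or "top"; returns a dict with "image" (480x640x3 uint8, blue, green, red), "K" (3x3 intrinsics, pixels), "extrinsics" (4x4, takes a point from world to camera coordinates). Camera axes: x right, y down, z forward; pixel columns grow to the right and rows downward; lengths in m; the calibration is good to about 2 mm. A picture is of the moment at which its call begins. There is no depth.
- job.close_job(): hands the job in; it is judged then, once.
The state is a dict: "t": time; "q": joint angles; "dq": joint speeds; "joint_torque": joint torques, N m; "tool_pos": TCP position; "orientation": TCP orientation; "force": force on the tool from outside, world axes, zero at the start; "wrist_torque": the same for the moment, N m; "opening": finger opening in m; "gripper_force": force on a finger pad.
Only numpy, scipy, OpenCV 4.12 (cv2) and the standard library are available. Lean on these libraries where they do the work, as an engineer would, in place of code of your own. Each camera call takes 0.05 s, during which the arm holds its last target. There are 200 camera calls.

## Working session

There is one attempt and no reset: what is moved stays moved. The work goes in short steps, Python scripts to look and compute and a shell command to move; the robot and the scene stay as the last step left them, time stands still between calls to the robot, and variables do not carry over. Pictures are saved under pics/ and viewed, at most 10 in all, crops included, and the job is handed in when it is done.

```bash
ls; mkdir -p pics; python3 - <<'E'
from plant import robot, read_camera
import cv2,numpy as np
for n in("side","top"):
    c=read_camera(n);cv2.imwrite(f"pics/{n}0.png",c["image"]);print(n,c["K"].tolist(),np.round(c["extrinsics"],4).tolist())
s=robot.read_state();print(s,robot.grip_point_offset)
E
```

```text
pics
side [[449.13664946206796, 0.0, 320.9218621730363], [0.0, 449.13664946206796, 234.71984941257614], [0.0, 0.0, 1.0]] [[-0.9168, -0.3992, 0.0077, 0.4962], [-0.2991, 0.6738, -0.6757, 0.3296], [0.2646, -0.6218, -0.7371, 1.1179], [0.0, 0.0, 0.0, 1.0]]
top [[484.2256122619519, 0.0, 323.89522042388563], [0.0, 484.2256122619519, 233.47244153944263], [0.0, 0.0, 1.0]] [[0.0037, -0.9996, 0.0277, -0.0089], [-0.9852, -0.0084, -0.1712, 0.5835], [0.1714, -0.0267, -0.9848, 1.2811], [0.0, 0.0, 0.0, 1.0]]
{'t': 0.1, 'q': array([-1.31842741e+00,  1.31079139e-01,  1.48918046e+00,  1.43240654e-06,
        1.52297903e+00, -8.54190100e-02]), 'dq': array([ 0.00040909, -0.00150354, -0.00252596,  0.00050919, -0.00140156,
       -0.00011343]), 'joint_torque': array([ 9.71280097e-04, -5.61340928e+01, -4.93096483e+01,  7.69549864e-02,
        2.91823118e-02, -2.83700359e-05]), 'tool_pos': array([ 0.1987234 , -0.5655941 ,  0.21769069]), 'orientation': array([-3.09527483e+00, -5.27801238e-01,  2.13221280e-04]), 'force': array([ 0.33440144, -0.2554713 ,  0.5906493 ]), 'wrist_torque': array([0.00011971, 0.01173002, 0.06727925]), 'gripper_force': 0.0, 'opening': 0.09321982879465855} 0.0188
```

View pics/side0.png

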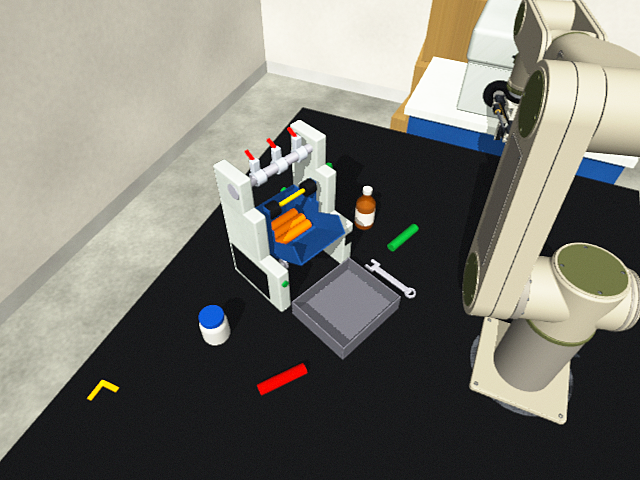

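View pics/top0.png

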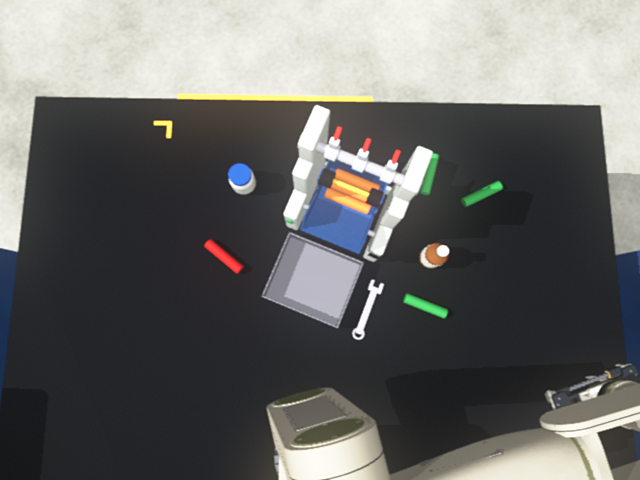

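Both views show the tester turned a little about z. In the side view the bar is near (292,197) and in the top view near (351,187). The tray is in front, with the wrench and bottle to the right and the jar to the left. I'll enlarge both for accurate pixel positions.

```bash
python3 - <<'E'
import cv2
a=cv2.imread("pics/top0.png")[95:245,260:460];cv2.imwrite("pics/topc.png",cv2.resize(a,(800,600),interpolation=cv2.INTER_CUBIC))
a=cv2.imread("pics/side0.png")[110:320,205:405];cv2.imwrite("pics/sidec.png",cv2.resize(a,None,fx=2.85,fy=2.85,interpolation=cv2.INTER_CUBIC))
E
```

```text
(no output)
```

View pics/topc.png

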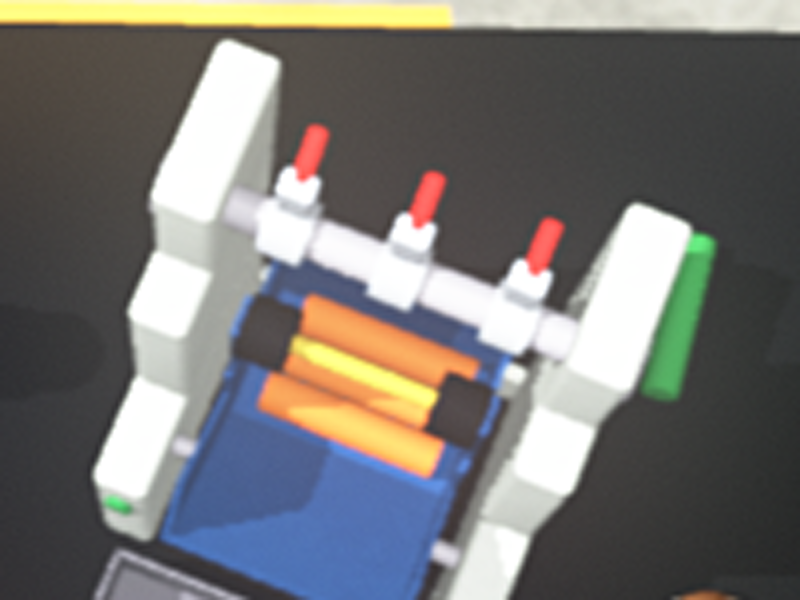

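View pics/sidec.png

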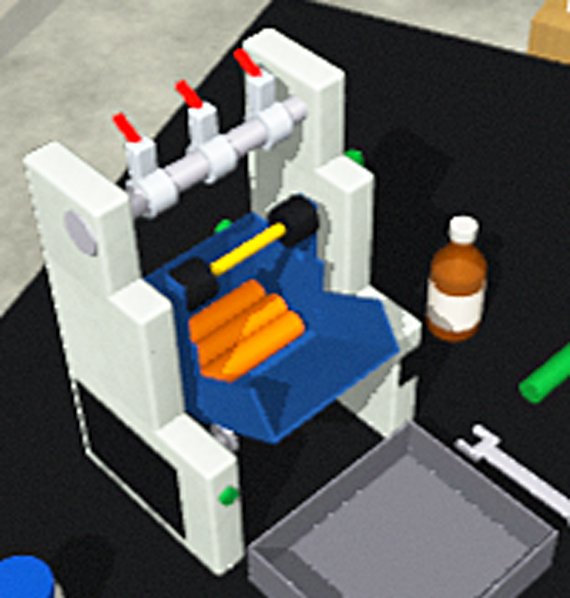

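```bash
cat >h.py <<'E'
import numpy as np, cv2
from scipy.optimize import least_squares
K={"side":np.array([[449.1366,0,320.9219],[0,449.1366,234.7198],[0,0,1]]),"top":np.array([[484.2256,0,323.8952],[0,484.2256,233.4724],[0,0,1]])}
E={"side":np.array([[-0.9168,-0.3992,0.0077,0.4962],[-0.2991,0.6738,-0.6757,0.3296],[0.2646,-0.6218,-0.7371,1.1179]]),"top":np.array([[0.0037,-0.9996,0.0277,-0.0089],[-0.9852,-0.0084,-0.1712,0.5835],[0.1714,-0.0267,-0.9848,1.2811]])}
def proj(n,P):
    p=K[n]@(E[n]@np.append(P,1)); return p[:2]/p[2]
def plane(n,uv,z):
    R,t=E[n][:,:3],E[n][:,3]; d=R.T@np.linalg.inv(K[n])@np.append(uv,1); c=-R.T@t
    return c+d*(z-c[2])/d[2]
def W(p,P):
    x,y,a=p; c,s=np.cos(a),np.sin(a); return np.array([x+c*P[0]-s*P[1],y+s*P[0]+c*P[1],P[2]])
E
python3 - <<'E'
from h import *
T=lambda u,v:(260+u/4,95+v/4)
S=lambda u,v:(205+u/2.85,110+v/2.85)
obs=[("top",(.05,.044,.27),T(292,350)),("top",(.05,-.044,.27),T(437,397)),("side",(.05,.044,.27),S(212,270)),("side",(.05,-.044,.27),S(285,228)),
("top",(.06,.136,.39),T(153,195)),("top",(.06,.1,.39),T(213,220)),("top",(.06,-.1,.39),T(575,370)),("top",(.06,-.136,.39),T(634,393)),
("side",(.06,.136,.39),S(97,213)),("side",(.06,.1,.39),S(132,190))]
f=lambda p:np.ravel([proj(n,W(p,np.array(P)))-q for n,P,q in obs])
r=least_squares(f,[.8,0,-.3],loss='soft_l1');p=r.x
print(p,np.degrees(p[2]));print(np.round(f(p).reshape(-1,2),1).tolist())
for n,P in dict(bar=(.05,0,.27),pivot=(0,0,.12),barstop=(-.124,0,.218),shaft=(.085,0,.355),lipstop=(-.081,0,.075)).items():print(n,np.round(W(p,np.array(P)),4))
print("tray rim corners",[np.round(plane("top",c,.055)[:2],3).tolist() for c in[(290,234),(362,262),(338,326),(263,297)]])
print("bottle",plane("top",(443,250),.15),"jar",plane("top",(239,172),.09))
E
```

```text
[ 0.60736675 -0.04474866 -0.39577501] -22.676237866523433
[[1.4, -1.7], [-0.0, 1.0], [-1.7, 2.0], [-1.0, 0.4], [0.4, 0.1], [1.2, 0.4], [-1.0, -0.5], [0.4, 0.3], [-0.0, 0.2], [0.7, 1.0]]
bar [ 0.6535 -0.064   0.27  ]
pivot [ 0.6074 -0.0447  0.12  ]
barstop [0.493  0.0031 0.218 ]
shaft [ 0.6858 -0.0775  0.355 ]
lipstop [ 0.5326 -0.0135  0.075 ]
tray rim corners [[0.58, 0.087], [0.505, -0.109], [0.334, -0.044], [0.409, 0.157]]
bottle [ 0.52613067 -0.30586482  0.15      ] jar [0.74400235 0.22679561 0.09      ]
```

The bar is at about (0.654, -0.064, 0.270) and the tester's yaw is -22.7°. The rows have no tilt axis. I'll try to get the lean by reaching past the arm's limit in free space along that azimuth. First I go up and round.

```bash
python3 -m inch '[0,0,150,0,100, 0,0,150,0,100, 0,0,150,0,100, 0,0,150,0,100, 178,167,300,24,100, 178,167,300,24,100, 178,167,300,24,100, 178,167,300,24,100, 178,167,300,24,100, 178,167,300,24,100]'
python3 -m inch '[100,80,30,12,100, 100,80,30,12,100, 100,80,30,12,100, 177,167,30,24,100, 177,167,30,24,100, 177,167,30,24,100, 177,167,30,24,100, 177,167,30,24,100, 177,167,30,24,100, 177,167,30,24,100]'
```

```text
t: 0.93
tool_pos: [0.355, -0.4189, 0.5003]
orientation: [-2.919, -1.16, 0.0]
force: [0.6, -0.5, -0.3]
opening: 0.0929
gripper_force: 0.0
t: 1.77
tool_pos: [0.5305, -0.2543, 0.5294]
orientation: [-2.616, -1.74, 0.001]
force: [0.4, -0.7, 0.9]
opening: 0.0931
gripper_force: 0.0
```

```bash
python3 -m inch '[600,-250,0,0,40, 600,-250,0,0,40, 600,-250,0,0,40, 600,-250,0,0,40, 600,-250,0,0,40, 600,-250,0,0,40, 600,-250,0,0,40, 600,-250,0,0,40, 600,-250,0,0,40, 600,-250,0,0,40]'; cat >s.py <<'E'
from plant import robot
import numpy as np
from scipy.spatial.transform import Rotation as R
s=robot.read_state();M=R.from_rotvec(s["orientation"]).as_matrix()
print(s["tool_pos"].round(4),"q",s["q"].round(3));print("z",M[:,2].round(3),"y",M[:,1].round(3),"lean",np.degrees(np.arccos(-M[2,2])).round(1),"az",np.degrees(np.arctan2(M[1,2],M[0,2])).round(1),"F",s["force"].round(1))
E
python3 s.py
```

```text
t: 2.6
tool_pos: [0.7223, -0.3297, 0.4374]
orientation: [2.591, 1.724, 0.028]
force: [-0.6, -0.4, 0.2]
opening: 0.0379
gripper_force: 0.0
[ 0.7223 -0.3297  0.4374] q [-0.494  0.923  0.023  0.003  2.161 -0.095]
z [ 0.032 -0.015 -0.999] y [ 0.922 -0.386  0.035] lean 2.0 az -24.8 F [-0.6 -0.4  0.2]
```

```bash
python3 -m inch '[600,-250,100,0,40, 600,-250,100,0,40, 600,-250,100,0,40, 600,-250,100,0,40]'; python3 s.py;python3 -m inch '[0,0,400,0,40, 0,0,400,0,40, 0,0,400,0,40, 0,0,400,0,40,0,0,400,0,40]'; python3 s.py
```

```text
t: 2.93
tool_pos: [0.7609, -0.3411, 0.3936]
orientation: [2.565, 1.709, 0.057]
force: [-0.9, -0.6, 0.4]
opening: 0.0371
gripper_force: 0.0
[ 0.7609 -0.3411  0.3936] q [-0.485  0.979  0.023  0.005  2.07  -0.087]
z [ 0.064 -0.029 -0.998] y [ 0.921 -0.384  0.07 ] lean 4.0 az -24.4 F [-0.9 -0.6  0.4]
t: 3.35
tool_pos: [0.6871, -0.3078, 0.5285]
orientation: [2.545, 1.696, 0.079]
force: [0.5, 0.2, 0.6]
opening: 0.0371
gripper_force: 0.0
[ 0.6871 -0.3078  0.5285] q [-0.493  0.803  0.022  0.008  2.218 -0.092]
z [ 0.089 -0.04  -0.995] y [ 0.919 -0.383  0.097] lean 5.6 az -24.4 F [0.5 0.2 0.6]
```

The lean builds up and persists when I push against the reach limit, so I'll keep going.

```bash
python3 -m inch '[0,0,900,0,40, 0,0,900,0,40, 0,0,900,0,40, 0,0,900,0,40,0,0,900,0,40, 0,0,900,0,40, 0,0,900,0,40, 0,0,900,0,40, 0,0,900,0,40,0,0,900,0,40]'; python3 s.py; python3 -m inch '[900,-375,0,0,40, 900,-375,0,0,40, 900,-375,0,0,40, 900,-375,0,0,40, 900,-375,0,0,40, 900,-375,0,0,40, 900,-375,0,0,40, 900,-375,0,0,40, 900,-375,0,0,40, 900,-375,0,0,40]'; python3 s.py
```

```text
t: 4.18
tool_pos: [0.5342, -0.2394, 0.6953]
orientation: [2.527, 1.684, 0.098]
force: [-0.3, -0.5, -0.3]
opening: 0.0375
gripper_force: 0.0
[ 0.5342 -0.2394  0.6953] q [-0.516  0.54   0.023  0.018  2.457 -0.106]
z [ 0.111 -0.05  -0.993] y [ 0.916 -0.382  0.122] lean 7.0 az -24.3 F [-0.3 -0.5 -0.3]
t: 5.02
tool_pos: [0.7188, -0.3129, 0.5177]
orientation: [2.505, 1.669, 0.122]
force: [-0.6, 0.6, 0.3]
opening: 0.0372
gripper_force: 0.0
[ 0.7188 -0.3129  0.5177] q [-0.48   0.821  0.024  0.011  2.145 -0.078]
z [ 0.138 -0.062 -0.988] y [ 0.912 -0.38   0.151] lean 8.7 az -24.0 F [-0.6  0.6  0.3]
```

```bash
for i in 1 2; do python3 -m inch '[900,-375,200,0,40, 900,-375,200,0,40, 900,-375,200,0,40, 900,-375,200,0,40, 900,-375,200,0,40, 900,-375,200,0,40, 900,-375,200,0,40, 900,-375,200,0,40, 900,-375,200,0,40, 900,-375,200,0,40]'>/dev/null; python3 s.py; done
```

```text
[ 0.7996 -0.3433  0.416 ] q [-0.469  0.958  0.023  0.011  1.968 -0.068]
z [ 0.175 -0.078 -0.982] y [ 0.906 -0.377  0.191] lean 11.0 az -23.9 F [-0.3  0.6  0.6]
[ 0.853  -0.3631  0.3394] q [-0.462  1.056  0.023  0.011  1.829 -0.063]
z [ 0.211 -0.093 -0.973] y [ 0.898 -0.374  0.231] lean 13.4 az -23.8 F [ 0.  -0.  -0.6]
```

The gain saturates within each call, because the orientation is only re-anchored at call start. Shorter calls should be faster.

```bash
for i in 1 2 3 4; do python3 -m inch '[900,-375,500,0,40, 900,-375,500,0,40]'>/dev/null; python3 s.py|grep -E 'q|lean'; done;  for i in 1 2 ; do python3 -m inch '[900,-375,500,0,40, 900,-375,500,0,40, 900,-375,500,0,40, 900,-375,500,0,40]'>/dev/null; python3 s.py; done
```

```text
[ 0.8643 -0.3676  0.3476] q [-0.462  1.05   0.024  0.014  1.795 -0.062]
z [ 0.246 -0.108 -0.963] y [ 0.889 -0.37   0.269] lean 15.6 az -23.6 F [ 0.4 -0.4  0.4]
[ 0.8756 -0.3719  0.3583] q [-0.462  1.044  0.022  0.016  1.762 -0.061]
z [ 0.283 -0.123 -0.951] y [ 0.878 -0.365  0.309] lean 18.0 az -23.6 F [0.1 0.3 0.1]
[ 0.8869 -0.3762  0.3663] q [-0.461  1.04   0.023  0.018  1.728 -0.06 ]
z [ 0.316 -0.138 -0.939] y [ 0.867 -0.36   0.345] lean 20.2 az -23.5 F [ 0.6 -0.8 -0.2]
[ 0.8984 -0.3807  0.3738] q [-0.461  1.037  0.023  0.02   1.692 -0.06 ]
z [ 0.349 -0.151 -0.925] y [ 0.854 -0.355  0.38 ] lean 22.4 az -23.5 F [-0.6  0.2  0.3]
[ 0.91   -0.3849  0.3824] q [-0.46   1.033  0.023  0.022  1.656 -0.059]
z [ 0.382 -0.165 -0.909] y [ 0.84  -0.348  0.416] lean 24.6 az -23.4 F [0.  0.5 0.7]
[ 0.9223 -0.3896  0.3915] q [-0.46   1.031  0.023  0.024  1.617 -0.058]
z [ 0.417 -0.18  -0.891] y [ 0.823 -0.341  0.454] lean 27.0 az -23.3 F [0.5 1.7 0.1]
```

2.3° per call; six more short calls will reach about 40°.

```bash
for i in 1 2 3 4 5 6; do python3 -m inch '[900,-375,500,0,40, 900,-375,500,0,40]'>/dev/null; python3 s.py|grep -E 'q|lean'; done; python3 -m inch '[-92,38,0,0,40, -92,38,0,0,40, -92,38,0,0,40]'; python3 s.py
```

```text
[ 0.9346 -0.3945  0.3994] q [-0.46   1.03   0.023  0.026  1.577 -0.058]
z [ 0.45  -0.194 -0.872] y [ 0.805 -0.334  0.49 ] lean 29.4 az -23.3 F [-0.6 -0.5  0.3]
[ 0.9462 -0.3991  0.4071] q [-0.459  1.03   0.023  0.028  1.538 -0.058]
z [ 0.481 -0.207 -0.852] y [ 0.787 -0.326  0.524] lean 31.6 az -23.3 F [ 0.   0.2 -0.4]
[ 0.9577 -0.4038  0.4146] q [-0.459  1.03   0.023  0.03   1.499 -0.058]
z [ 0.511 -0.219 -0.831] y [ 0.768 -0.318  0.556] lean 33.8 az -23.2 F [-0.   0.   0.3]
[ 0.969  -0.4084  0.4222] q [-0.459  1.031  0.023  0.032  1.46  -0.058]
z [ 0.54  -0.232 -0.809] y [ 0.748 -0.309  0.588] lean 36.0 az -23.2 F [-0.5  0.2 -0.1]
[ 0.9802 -0.4129  0.4298] q [-0.459  1.032  0.023  0.034  1.42  -0.058]
z [ 0.568 -0.243 -0.786] y [ 0.727 -0.3    0.618] lean 38.2 az -23.2 F [ 0.1 -0.4  0.4]
[ 0.9911 -0.4173  0.4375] q [-0.458  1.034  0.024  0.036  1.381 -0.058]
z [ 0.595 -0.255 -0.762] y [ 0.705 -0.29   0.647] lean 40.4 az -23.2 F [ 0.  -0.3 -0.9]
t: 9.27
tool_pos: [0.9462, -0.3994, 0.4382]
orientation: [2.088, 1.393, 0.501]
force: [1.1, -0.0, 0.8]
opening: 0.0374
gripper_force: 0.0
[ 0.9462 -0.3994  0.4382] q [-0.463  0.709  0.517  0.041  1.216 -0.069]
z [ 0.593 -0.253 -0.765] y [ 0.707 -0.292  0.644] lean 40.1 az -23.1 F [ 1.1 -0.   0.8]
```

Lean is 40° at azimuth -23.1°, which matches the tester. Next I go back in at height, then over to the pre-grasp point about 150 mm out along the tool axis.

```bash
python3 -m inch '[-400,170,65,0,40, -400,170,65,0,40, -400,170,65,0,40, -400,170,65,0,40, -400,170,65,0,40, -400,170,65,0,40, -400,170,65,0,40, -400,170,65,0,40, -400,170,65,0,40, -400,170,65,0,40]'; python3 s.py
```

```text
t: 10.1
tool_pos: [0.5771, -0.2421, 0.5019]
orientation: [2.085, 1.391, 0.503]
force: [-1.5, -0.3, 0.4]
opening: 0.0368
gripper_force: 0.0
[ 0.5771 -0.2421  0.5019] q [-0.527 -0.451  1.658  0.085  1.236 -0.132]
z [ 0.595 -0.254 -0.763] y [ 0.705 -0.29   0.647] lean 40.3 az -23.1 F [-1.5 -0.3  0.4]
```

```bash
python3 -m inch '[-10,216,0,0,40, -10,216,0,0,40, -10,216,0,0,40, -10,216,0,0,40, -10,216,-115,0,40, -10,216,-115,0,40, -10,216,-115,0,40, -10,216,-115,0,40, -10,216,-115,0,40, -10,216,-115,0,40]'; python3 s.py; python3 - <<'E'
from plant import read_camera
import cv2
a=read_camera("side")["image"][80:290,195:475];a=cv2.resize(a,None,fx=2.85,fy=2.85,interpolation=cv2.INTER_CUBIC);cv2.imwrite("pics/s1.png",a)
E
```

```text
t: 10.93
tool_pos: [0.5701, -0.0278, 0.3905]
orientation: [2.082, 1.389, 0.506]
force: [-0.1, -0.3, 2.0]
opening: 0.0374
gripper_force: 0.0
[ 0.5701 -0.0278  0.3905] q [ 0.05  -0.595  1.959 -0.318  1.142  0.481]
z [ 0.598 -0.255 -0.76 ] y [ 0.702 -0.29   0.65 ] lean 40.6 az -23.1 F [-0.1 -0.3  2. ]
```

View pics/s1.png

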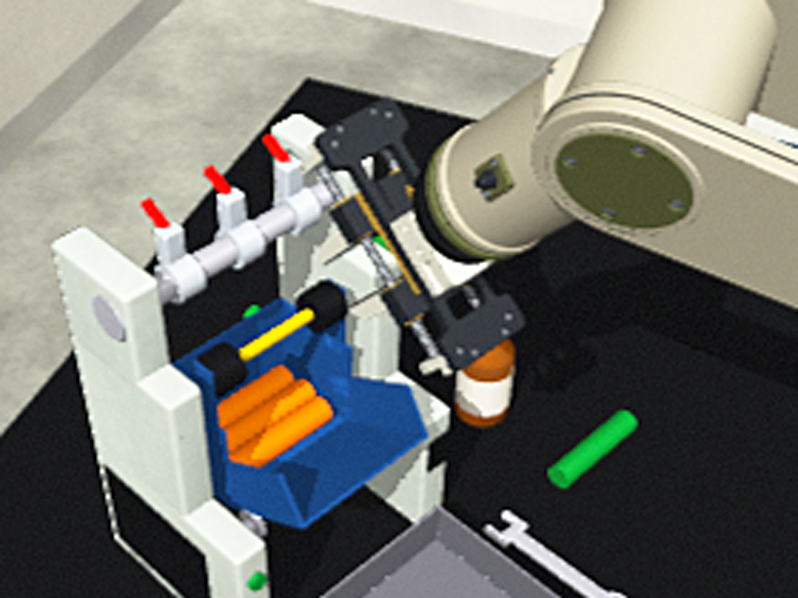

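The image shows the gripper between the housings, in front of and above the bar, whose ends are at about (240,357) and (312,315). The fingers are in line with the bar's plane and clear of the clamps. I'll go on to 50 mm short.

```bash
python3 -m inch '[10,-5,-35,0,40, 35,-15,-63,0,40, 60,-26,-91,0,40, 60,-26,-91,0,40, 60,-26,-91,0,40]'; python3 s.py; python3 - <<'E'
from plant import read_camera
import cv2,numpy as np
a=read_camera("side")["image"][110:260,220:420];b=read_camera("top")["image"][120:270,260:460]
cv2.imwrite("pics/s2.png",np.hstack([cv2.resize(i,None,fx=2,fy=2,interpolation=cv2.INTER_CUBIC) for i in(a,b)]))
E
```

```text
t: 11.4
tool_pos: [0.6304, -0.0555, 0.2964]
orientation: [2.086, 1.388, 0.501]
force: [-0.5, 0.4, 0.4]
opening: 0.0374
gripper_force: 0.0
[ 0.6304 -0.0555  0.2964] q [-0.024 -0.409  2.    -0.312  0.909  0.483]
z [ 0.594 -0.257 -0.763] y [ 0.704 -0.292  0.647] lean 40.3 az -23.4 F [-0.5  0.4  0.4]
```

View pics/s2.png

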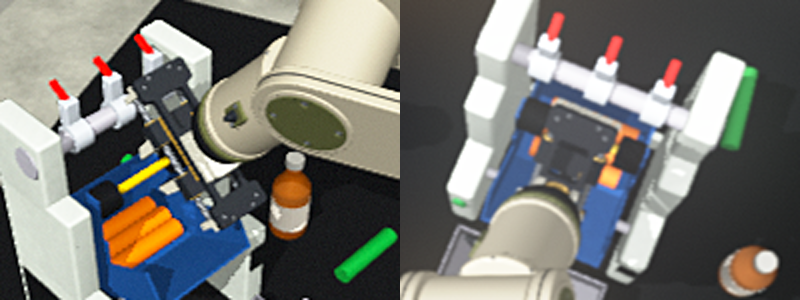

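In the side view the fingers bracket the bar, and in the top view the gripper sits centrally between the collars. I'll finish the approach and grip.

```bash
python3 -m inch '[10,-4,-12,0,40, 20,-8,-24,0,40, 30,-11,-36,0,40, 30,-11,-36,0,40]'; python3 s.py
```

```text
t: 11.83
tool_pos: [0.6605, -0.0648, 0.2618]
orientation: [2.083, 1.389, 0.506]
force: [-0.2, 0.6, -0.5]
opening: 0.0374
gripper_force: 0.0
[ 0.6605 -0.0648  0.2618] q [-0.045 -0.303  1.983 -0.319  0.813  0.491]
z [ 0.597 -0.255 -0.76 ] y [ 0.703 -0.291  0.649] lean 40.5 az -23.1 F [-0.2  0.6 -0.5]
```

```bash
python3 -m inch '[0,0,0,0,5, 0,0,0,0,5, 0,0,0,0,5, 0,0,0,0,5, 0,0,0,0,5, 0,0,0,0,5, 0,0,0,0,5]' 15; python3 s.py
```

```text
t: 12.42
tool_pos: [0.6607, -0.0645, 0.2625]
orientation: [2.081, 1.389, 0.507]
force: [5.2, -1.3, 5.4]
opening: 0.0114
gripper_force: 15.0
[ 0.6607 -0.0645  0.2625] q [-0.045 -0.304  1.984 -0.319  0.812  0.491]
z [ 0.599 -0.255 -0.759] y [ 0.702 -0.29   0.651] lean 40.6 az -23.1 F [ 5.2 -1.3  5.4]
```

Firm grip (opening 11.4 mm, 15 N). I'll compute the arc waypoints.

```bash
python3 - <<'E'
import numpy as np
def P(t):
    a=np.radians(18.43-t);x=158.1*np.sin(a);return np.array([x*.9227,-x*.3855,158.1*np.cos(a)])
for a,b in((0,35),(35,70.5)):
    print([(P(t)-P(a)).round().astype(int).tolist() for t in np.linspace(a,b,11)[1:]])
E
```

```text
[[-9, 4, 3], [-17, 7, 5], [-26, 11, 7], [-35, 15, 8], [-44, 18, 8], [-53, 22, 8], [-62, 26, 7], [-70, 29, 6], [-79, 33, 4], [-88, 37, 2]]
[[-9, 4, -3], [-17, 7, -7], [-25, 10, -11], [-33, 14, -16], [-41, 17, -21], [-48, 20, -27], [-55, 23, -33], [-61, 26, -40], [-68, 28, -47], [-73, 31, -54]]
```

```bash
python3 -m inch '[-9,4,3,0,5, -17,7,5,0,5, -26,11,7,0,5, -35,15,8,0,5, -44,18,8,0,5, -53,22,8,0,5, -62,26,7,0,5, -70,29,6,0,5, -79,33,4,0,5, -88,37,2,0,5]' 25; python3 s.py
```

```text
t: 13.25
tool_pos: [0.5715, -0.0279, 0.2635]
orientation: [2.083, 1.389, 0.504]
force: [-1.8, -4.5, 4.4]
opening: 0.0112
gripper_force: 25.0
[ 0.5715 -0.0279  0.2635] q [ 0.05  -0.58   2.177 -0.366  0.924  0.573]
z [ 0.597 -0.256 -0.761] y [ 0.703 -0.29   0.649] lean 40.5 az -23.2 F [-1.8 -4.5  4.4]
```

```bash
python3 -m inch '[-9,4,-3,0,5, -17,7,-7,0,5, -25,10,-11,0,5, -33,14,-16,0,5, -41,17,-21,0,5, -48,20,-27,0,5, -55,23,-33,0,5, -61,26,-40,0,5, -68,28,-47,0,5, -73,31,-54,0,5]' 25; python3 s.py
```

```text
t: 14.08
tool_pos: [0.4999, 0.0018, 0.2107]
orientation: [2.078, 1.387, 0.505]
force: [27.0, -32.5, 12.5]
opening: 0.0114
gripper_force: 25.0
[0.4999 0.0018 0.2107] q [ 0.172 -0.8    2.402 -0.45   0.964  0.715]
z [ 0.6   -0.258 -0.757] y [ 0.701 -0.288  0.653] lean 40.8 az -23.3 F [ 27.  -32.5  12.5]
```

The reaction force shows it's at the stop. I'll ease slightly, wait for the rods, and look.

```bash
python3 -m inch '[2,-3,0,0,5, 2,-3,0,0,5, 2,-3,0,0,5, 2,-3,0,0,5, 2,-3,0,0,5, 2,-3,0,0,5, 2,-3,0,0,5, 2,-3,0,0,5, 2,-3,0,0,5, 2,-3,0,0,5]'; python3 s.py; python3 - <<'E'
from plant import read_camera
import cv2,numpy as np
a=read_camera("side")["image"][140:365,215:515];b=read_camera("top")["image"][120:345,230:430]
a,b=[cv2.resize(i,None,fx=1.6,fy=1.6,interpolation=cv2.INTER_CUBIC) for i in(a,b)]
cv2.imwrite("pics/s3.png",np.hstack([a,b]))
E
```

```text
t: 14.92
tool_pos: [0.501, 0.0011, 0.21]
orientation: [2.083, 1.39, 0.506]
force: [-13.3, 4.7, 15.3]
opening: 0.0113
gripper_force: 25.0
[0.501  0.0011 0.21  ] q [ 0.162 -0.795  2.398 -0.437  0.961  0.702]
z [ 0.597 -0.254 -0.761] y [ 0.703 -0.291  0.649] lean 40.5 az -23.0 F [-13.3   4.7  15.3]
```

View pics/s3.png

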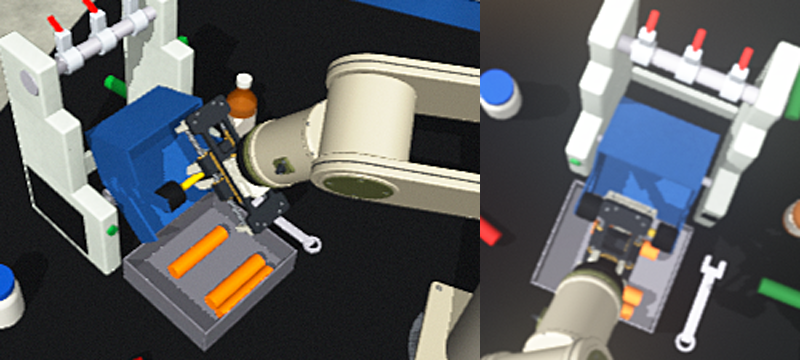

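All three rods lie in the tray, at side-view (198,251), (232,280) and (246,290), and the hopper is at the stop. I'll swing it back along the same arc.

```bash
python3 -m inch '[3,0,7,0,5, 10,-2,14,0,5, 16,-5,21,0,5, 23,-8,27,0,5, 30,-11,33,0,5, 38,-14,38,0,5, 46,-18,43,0,5, 54,-21,47,0,5, 62,-24,51,0,5, 71,-28,54,0,5]'; python3 s.py; python3 -m inch '[9,-4,2,0,5, 18,-8,4,0,5, 26,-11,5,0,5, 35,-15,6,0,5, 44,-19,6,0,5, 53,-22,6,0,5, 62,-26,5,0,5, 71,-30,3,0,5, 79,-33,1,0,5, 88,-37,-2,0,5]'; python3 s.py
```

```text
t: 15.85
tool_pos: [0.5719, -0.0278, 0.2627]
orientation: [2.084, 1.39, 0.503]
force: [-4.0, -1.1, 5.8]
opening: 0.0114
gripper_force: 25.0
[ 0.5719 -0.0278  0.2627] q [ 0.05  -0.577  2.176 -0.365  0.923  0.572]
z [ 0.595 -0.255 -0.762] y [ 0.704 -0.29   0.648] lean 40.4 az -23.2 F [-4.  -1.1  5.8]
t: 16.68
tool_pos: [0.6612, -0.0643, 0.2619]
orientation: [2.082, 1.389, 0.507]
force: [2.7, 1.1, 5.5]
opening: 0.0112
gripper_force: 25.0
[ 0.6612 -0.0643  0.2619] q [-0.045 -0.302  1.983 -0.318  0.811  0.491]
z [ 0.598 -0.254 -0.76 ] y [ 0.702 -0.29   0.65 ] lean 40.6 az -23.0 F [2.7 1.1 5.5]
```

Back at the home position. I'll open to 40% (the clearance used coming in) and back out along the tool axis.

```bash
python3 -m inch '[0,0,0,0,40, 0,0,0,0,40, 0,0,0,0,40, 0,0,0,0,40, 0,0,0,0,40, 0,0,0,0,40]'; python3 s.py; python3 -m inch '[-12,5,15,0,40, -24,10,30,0,40, -36,15,46,0,40, -48,20,61,0,40, -65,28,84,0,40, -90,38,115,0,40, -90,38,115,0,40, -110,48,160,0,40, -130,56,200,0,40, -130,56,200,0,40]'; python3 s.py; python3 - <<'E'
from plant import read_camera
import cv2,numpy as np
a=read_camera("side")["image"][100:365,200:450];b=read_camera("top")["image"][90:355,220:460]
a,b=[cv2.resize(i,None,fx=1.6,fy=1.6,interpolation=cv2.INTER_CUBIC) for i in(a,b)]
cv2.imwrite("pics/s4.png",np.hstack([a,b]))
E
```

```text
t: 17.18
tool_pos: [0.6591, -0.0641, 0.2596]
orientation: [2.084, 1.391, 0.503]
force: [0.5, -0.6, -0.5]
opening: 0.0368
gripper_force: 0.0
[ 0.6591 -0.0641  0.2596] q [-0.045 -0.304  1.986 -0.319  0.813  0.492]
z [ 0.595 -0.254 -0.762] y [ 0.705 -0.29   0.647] lean 40.3 az -23.1 F [ 0.5 -0.6 -0.5]
t: 18.02
tool_pos: [0.5286, -0.0077, 0.4679]
orientation: [2.08, 1.386, 0.513]
force: [0.3, -0.4, 2.4]
opening: 0.0372
gripper_force: 0.0
[ 0.5286 -0.0077  0.4679] q [ 0.12  -0.666  1.862 -0.341  1.316  0.494]
z [ 0.603 -0.253 -0.757] y [ 0.699 -0.29   0.654] lean 40.8 az -22.8 F [ 0.3 -0.4  2.4]
```

View pics/s4.png

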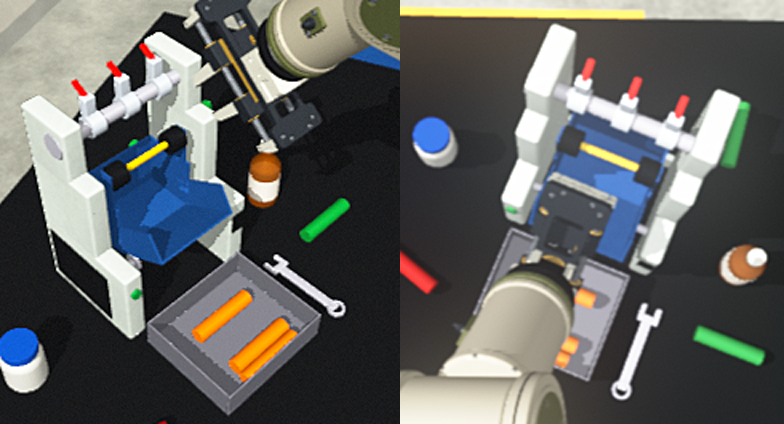

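The rods are in the tray, the hopper looks home and empty, and the bystanders haven't moved. One numeric check of the bar against the first image, then I hand in.

```bash
python3 -m inch '[0,0,0,0,40, 0,0,0,0,40, 0,0,0,0,40, 0,0,0,0,40, 0,0,0,0,40, 0,0,0,0,40]' | head -1; python3 - <<'E'
from plant import read_camera
import cv2,numpy as np
def c(i):
    m=cv2.inRange(cv2.cvtColor(i,cv2.COLOR_BGR2HSV),(25,150,120),(33,255,255));m[:170]=0;m[225:]=0;m[:,:265]=0;m[:,320:]=0
    y,x=np.nonzero(m);return x.mean().round(2),y.mean().round(2),len(x)
print(c(cv2.imread("pics/side0.png")),c(read_camera("side")["image"]))
E
```

```text
t: 18.62
(np.float64(291.35), np.float64(196.83), 101) (np.float64(291.85), np.float64(196.46), 101)
```

```bash
python3 -c "
from plant import job
print(job.close_job())"
```

```text
the job is handed in; nothing more can be done
None
```

I pulled the hopper to its stop by the bar, all three rods rolled into the tray, and the hopper is back home and released; the bottle, jar and wrench look unmoved, and the job went in at about 19 s with no verdict returned.

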